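Unload the sprung clamshell leak-test fixture

TASK

The leak test is over: press the release button in front of the clamshell test fixture so that its lid springs open to its stop, then draw the tube carrier out by its knob as far as it goes, where it stays. Take the clear sample tube out of the carrier and lay it gently, lying flat, in the open tray, let go of it, and leave the lid open, the carrier out and the other things on the bench where they are.

Things in the scene. Friction and masses are not known exactly. Their poses are not given: they have to be found in the camera images.
- fixture: clamshell leak-test fixture, fixed: grey base plate 12 mm thick (own frame x -105 to 60, y -165 to 60 mm) with an aluminium shell 88 x 100 mm, 53 mm high when shut. Origin on the bench under the shell's centre; x points from the button over the shell to the hinge, y is along the tube (the carrier comes out towards -y), z up. Two rails 23 mm high run along y at x = +-28 mm
- release_button (a joint): travel of the push button, pressed straight down: 0 up, 0.006 m fully down; it springs back. 1.6 N starts it, about 5 N bottoms it; the latch lets go of the lid at about 4 mm
- button_top (a point): centre of the top face of the black round release button, diameter 23 mm, 56 mm above the bench when up, 10 mm out of its round housing (diameter 31 mm); it stands in front of the shell at the fixture's x = -88 mm, y = 0. A steel latch nose between it and the lid (fixture x = -69 to -48 mm, up to 54 mm high) holds the lid
- lid (a joint): angle of the sprung lid: 0 shut and latched, 1.15 rad open at its stop. Unlatched, it swings open by itself in under 1 s and stays. Hinge at the fixture's x = +52 mm, 40 mm up; lid 98 mm deep, 102 mm wide (y +-51). Open, its edge is 132 mm up and it still overhangs the shell: no room for a gripper over the tube until the carrier is out. Shut, it locks the carrier
- lid_edge (a point): middle of the lid's free edge (next to the button when shut); rises and swings away from the button as the lid opens
- carrier (a joint): travel of the carrier slide along the fixture's -y: 0 home in the shell, 0.100 m out at its stop. A spring draws it home again (about 1 to 2 N) from wherever it is let go, except at the stop: over the last 10 mm it clicks past a spring detent (about 5 N to pull), which then holds it out
- knob_top (a point): centre of the top of the carrier's upright black knob, 66 mm above the bench; the knob's head is round, 18 mm in diameter and 18 mm tall, on a 10 mm stem; it moves with the carrier (104 mm towards the fixture's -y from the origin when home, 204 mm when out)
- tube: clear sample tube with cap, lying, 66 mm long along its own y, diameter 14 mm, 14 to 28 g. Origin midway on its underside, axis 7 mm above it; in the carrier the underside is 32 mm above the bench. It rests in two open-topped saddles 25 mm either side of its middle (6 mm thick, cheeks to 38 mm height); between them 44 mm is free for fingers down to 23 mm height. Lifts straight up
- tray: open aluminium tray, 130 (its x) x 150 (its y) x 22 mm, walls and floor 4 mm, fixed to the bench to the robot's right of the fixture. Origin at the centre of its underside
- bystander_vial: small cream vial with white cap, 18 mm diameter, 38 mm tall, standing to the left of the fixture; leave alone. Origin under its centre
- bystander_loupe: black eye loupe, 37 mm diameter, 34 mm tall, standing behind the gap between fixture and tray; leave alone. Origin under its centre
- bystander_driver: small screwdriver, 144 mm long along its y, 12 mm thick, lying to the left of the fixture; leave alone. Origin at the centre of its underside

How it is judged:
By the outcome, as a careful person would: the job done as asked, in the order asked, and still so for the second after the job is handed in, with the robot touching nothing.
It also fails if it takes over 64 s, if anything falls off the work surface, if the arm or the gripper's body presses on something with over 40 N, if the wrist force passes 120 N, or if a joint passes its speed limit or range.

ROBOT

A 6-joint arm with a two-finger parallel gripper is mounted at the origin on a cart in front of the work surface, level with it; the furniture and walls round the work are solid. World frame = base frame: x ahead of the robot, y to its left, z up, the work surface at z = 0. Lengths are in mm, angles in rad, forces in N, time in s.
With the tool pointing down it reaches from about 350 to 875 mm from the base axis. Payload 4.2 kg.
Tool frame: the origin (TCP) lies between the finger pads; the fingertips stand 25 mm ahead of it and the grasp point (between the pads) lies 6 mm ahead of it; z points along the fingers, y is the line along which they close (so a half turn about z gives the same grasp; the last joint's range is limited). The gripper opens to 85 mm and grips with 20 to 120 N. Pads are 22 mm wide; open, the fingers measure 114 mm over their backs; the gripper's body (76 mm by 85 mm) begins 54 mm behind the grasp point. The pads swing forward as they close: fully open they stand 13 mm farther back than shut.
Start: joints at [-0.957, 0.385, 0.008, 0, -1.194, -0.259], TCP at [217.141, -586.045, 256.312] pointing down, gripper open.
Joint ranges: [-3.14, 3.14], [-1.21, 2.06], [-1.07, 1.41], [-3.16, 2.05], [-2.99, -0.16], [-3.1, 3.1]. Speed limits (rad/s): [2.79, 2.79, 3.14, 3.14, 3.14, 3.14].

INTERFACE

Orientations are given as a unit quaternion [x, y, z, w].
In Python, from bench import arm gives the robot as it stands.
- The arm moves only by the shell command python3 -m pendant 'ROWS'. ROWS is JSON, a list of rows, each a list of 7 numbers: the shift along the tool's x, y, z in m, then the turn, a rotation vector about the tool's x, y, z in degrees, then the finger opening in m, from 0 to 0.0854. In form: [[x, y, z, wx, wy, wz, fingers], ...]. A call has 1 to 12 rows; each row shifts and turns the commanded pose from where the row before left it, along the tool's axes as they then stand; what a row does not reach is not made up. A row lasts 1/10 s, in which the tool goes at most 50 mm and 8.59 degrees, less where a joint would pass 70% of its speed; a pose out of reach is approached as far as the arm can. A call is refused whole if a number of a shift passes 0.05 or a number of a turn 8.59, either way. A call with a gripper value outside its range is refused whole. The fingers move at their own pace and stop on an object; the grip force is fixed at half the most. Time passes only in rows, so rows that do not move let the fingers close. It gives the time, the measured TCP pose, the force, the opening and the grip force at its end, in the units of the state.
- arm.read_state(): the state, without advancing time (a new reading comes with each control period).
- arm.get_image(name): name is "scene" or "top"; returns a dict with "image" (420x560x3 uint8, red, green, blue), "fx", "fy", "cx", "cy" (pixels), "xyz" and "rotation" of the camera in the world. Camera axes: x right, y down, z forward; pixel columns grow to the right and rows downward; lengths in mm; the calibration is good to about 2 mm. A picture is of the moment at which its call begins. There is no depth.
- arm.job_done(): hands the job in; it is judged then, once.
The state is a dict: "clock": time; "joints": joint angles; "joint_vel": joint speeds; "joint_efforts": joint torques, N m; "position": TCP position; "ee_rot": TCP orientation; "contact_force": force on the tool from outside, world axes, zero at the start; "wrist_torque": the same for the moment, N m; "gripper_width": finger opening in mm; "grasp_force": force on a finger pad.
Only numpy, scipy, OpenCV 4.12 (cv2) and the standard library are available. Lean on these libraries where they do the work, as an engineer would, in place of code of your own. Each camera call takes 0.05 s, during which the arm holds its last target. There are 200 camera calls.

## Working session

There is one attempt and no reset: what is moved stays moved. The work goes in short steps, Python scripts to look and compute and a shell command to move; the robot and the scene stay as the last step left them, time stands still between calls to the robot, and variables do not carry over. Pictures are saved under pics/ and viewed, at most 10 in all, crops included, and the job is handed in when it is done.

```bash
mkdir -p pics; ls
python3 - <<'E'
from bench import arm
import cv2,json,numpy as np
for n in("scene","top"):
    d=arm.get_image(n); cv2.imwrite(f"pics/{n}0.png",d["image"][:,:,::-1])
    print(n,d["fx"],d["fy"],d["cx"],d["cy"],np.round(d["xyz"],1),np.round(d["rotation"],4).tolist())
s=arm.read_state();print(s["position"],s["ee_rot"],s["clock"],s["contact_force"])
E
```

```text
pics
scene 526.4077831888608 526.4077831888608 277.5897448933582 203.19800409416084 [ 440.4  783.4 1046.4] [-0.0823, 0.9385, -0.3341, 0.0266]
top 463.03015880003113 463.03015880003113 275.4740221056071 212.4010845137424 [ 338.    -8.4 1243. ] [-0.6941, 0.7131, -0.067, 0.0722]
[ 216.98265556 -585.62196745  255.33527864] [-1.76407344e-01  9.84316756e-01  9.55700777e-04 -2.44410559e-04] 0.1 [-0.44367166 -0.40176852 -0.06930397]
```

View pics/scene0.png

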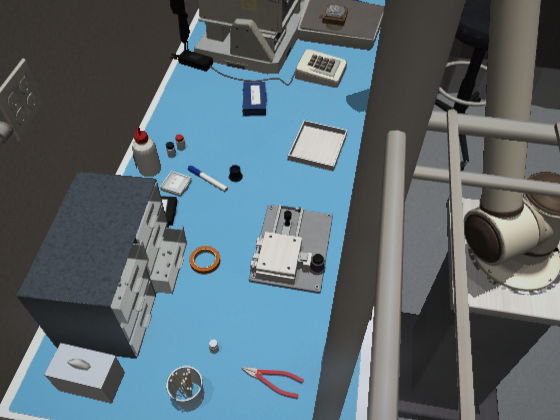

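View pics/top0.png

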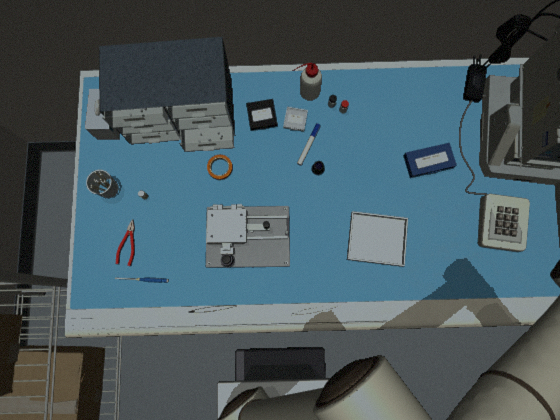

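The scene view shows the fixture at about (290,248), with the button at (318,262) and the knob at (288,217), and the tray at (318,144). In the top view the button is at (228,260), the knob at (266,226) and the tray at (378,239). I'll enlarge both.

Run:
```python
import cv2,numpy as np
a=cv2.imread("pics/scene0.png")[195:300,240:345]; b=cv2.imread("pics/top0.png")[195:280,195:300]
c=cv2.imread("pics/scene0.png")[115:175,280:355]; d=cv2.imread("pics/top0.png")[205:275,340:415]
im=np.zeros((600,800,3),np.uint8)
def put(x,r,cc,k):
    y=cv2.resize(x,None,fx=k,fy=k,interpolation=cv2.INTER_CUBIC);im[r:r+y.shape[0],cc:cc+y.shape[1]]=y[:600-r,:800-cc]
put(a,0,0,3.8);put(b,0,400,3.8);put(c,400,0,3);put(d,380,400,3)
cv2.imwrite("pics/c0.png",im)
```

```text
(no output)
```

View pics/c0.png

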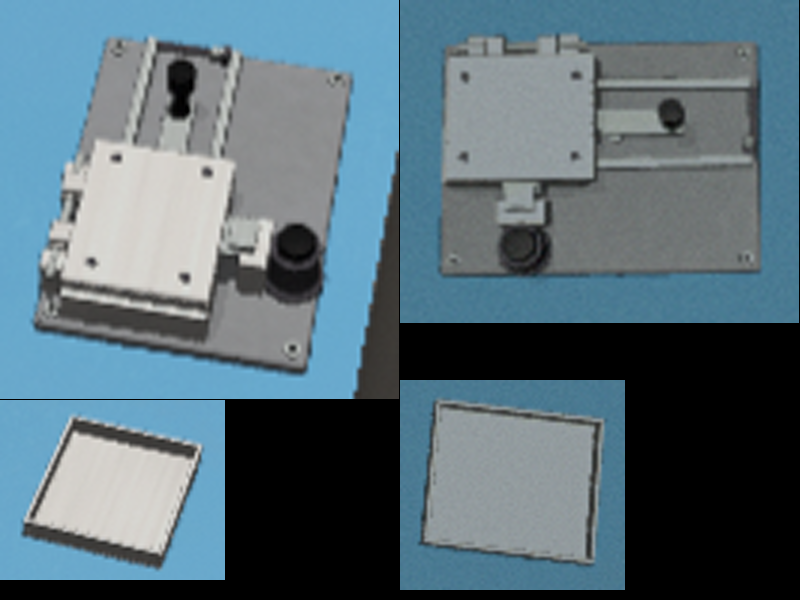

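Pixels read from the enlarged crop: in the scene part the knob is at (181,70) and the button at (298,240). In the top part the knob is at (672,110) and the button at (519,245). The plate, lid and tray corners are also clear in both, so I'll triangulate.

```bash
cat > h.py <<'E'
import numpy as np
from scipy.spatial.transform import Rotation as R
C={"s":(526.408,277.59,203.198,[440.4,783.4,1046.4],[-0.0823,0.9385,-0.3341,0.0266]),
   "t":(463.03,275.474,212.401,[338.,-8.4,1243.],[-0.6941,0.7131,-0.067,0.0722])}
def ray(c,p):
    f,cx,cy,o,q=C[c]; return np.array(o),R.from_quat(q).apply([(p[0]-cx)/f,(p[1]-cy)/f,1.])
def plane(c,p,z):
    o,d=ray(c,p); return o+d*(z-o[2])/d[2]
def tri(ps,pt):
    o1,d1=ray("s",ps);o2,d2=ray("t",pt)
    k=np.linalg.lstsq(np.c_[d1,-d2],o2-o1,rcond=None)[0]
    a=o1+k[0]*d1;b=o2+k[1]*d2; return (a+b)/2,np.linalg.norm(a-b)
E
cat > m.py <<'E'
from h import *
np.set_printoptions(precision=1,suppress=True)
def cr(p,k,o,org): return [(p[i]-org[i]+.5)/k-.5+o[i] for i in(0,1)]
S=lambda p:cr(p,3.8,(240,195),(0,0)); T=lambda p:cr(p,3.8,(195,195),(400,0))
S2=lambda p:cr(p,3,(280,115),(0,400)); T2=lambda p:cr(p,3,(340,205),(400,380))
for n,a,b in[("knob",(181,70),(672,108)),("button",(298,238),(519,245)),("lidA",(92,142),(596,55)),("lidB",(235,160),(596,182)),("lidC",(208,298),(444,182)),("lidD",(62,285),(447,55)),
 ("plA",(108,38),(758,45)),("plB",(353,75),(758,272)),("plC",(306,365),(441,272))]: print(n,*tri(S(a),T(b)))
for a,b in zip([(73,417),(202,444),(163,556),(24,522)],[(604,421),(592,562),(422,544),(437,402)]): print("tray",*tri(S2(a),T2(b)),plane("s",S2(a),22),plane("t",T2(b),22))
for n,a,b,z in[("knob",(181,70),(672,110),66),("button",(298,240),(519,245),56),("plA",(108,38),(758,45),12),("plB",(353,75),(758,272),12),("plC",(306,365),(441,272),12)]: print(n,plane("s",S(a),z),plane("t",T(b),z))
from bench import arm
s=arm.read_state();print(R.from_quat(s["ee_rot"]).as_matrix())
E
python3 m.py
```

```text
knob [545.5  21.8  66.6] 0.4635433464622578
button [457.4 127.1  57.9] 1.8061690420861778
lidA [589.9  74.   49.1] 4.376843603787044
lidB [500.8  74.9  53.2] 4.745365897149962
lidC [502.3 177.7  58.7] 3.5913599878438753
lidD [590.2 177.6  49. ] 0.6566664750346257
plA [601.7 -39.5  10.4] 3.7621953311781047
plB [438.5 -34.2  14.4] 1.8678730501295946
plC [443.4 186.4  16.2] 0.08428989905921037
tray [ 556.5 -355.6   22.3] 1.2567117744054528 [ 557.2 -356.1   22. ] [ 556.  -355.6   22. ]
tray [ 431.3 -333.3   28.4] 1.1990280748924438 [ 431.8 -340.4   22. ] [ 431.1 -334.9   22. ]
tray [ 451.7 -187.3   24.1] 2.1564666287985594 [ 452.8 -189.5   22. ] [ 450.8 -187.5   22. ]
tray [ 579.1 -208.1   22.6] 3.610381430390185 [ 581.  -209.2   22. ] [ 577.4 -208.    22. ]
knob [545.4  21.4  66. ] [544.5  21.9  66. ]
button [458.1 127.1  56. ] [456.7 127.4  56. ]
plA [603.3 -38.7  12. ] [599.4 -39.3  12. ]
plB [439.4 -36.3  12. ] [437.7 -34.2  12. ]
plC [443.4 184.   12. ] [443.7 187.1  12. ]
[[-0.9 -0.3 -0. ]
 [-0.3  0.9  0. ]
 [ 0.   0.  -1. ]]
```

Fixture origin comes out at about (546,126) with yaw about −0.8°, and the knob and button heights (66.6 and 57.9) agree with the text. Now I'll turn the tool so y points along −x world, closing the fingers on the way.

```bash
python3 -m pendant '[[0,0,0,0,0,-7.65,0],[0,0,0,0,0,-7.65,0],[0,0,0,0,0,-7.65,0],[0,0,0,0,0,-7.65,0],[0,0,0,0,0,-7.65,0],[0,0,0,0,0,-7.65,0],[0,0,0,0,0,-7.65,0],[0,0,0,0,0,-7.65,0],[0,0,0,0,0,-7.65,0]]'
cat >> h.py <<'E'
def shift(target):
    from bench import arm
    s=arm.read_state();M=R.from_quat(s["ee_rot"]).as_matrix()
    print("clock",round(s["clock"],2),"pos",np.round(s["position"],1),"F",np.round(s["contact_force"],1),"w",s["gripper_width"],s["grasp_force"])
    print("ydir deg",np.degrees(np.arctan2(M[1,1],M[0,1])),"tilt",np.round(M[:2,2],4),"tool shift",np.round(M.T@(np.array(target)-s["position"]),1))
E
python3 -c "
from h import *;shift([457,127,255])"
```

```text
clock: 1.0
position: [217.0, -585.7, 255.6]
ee_rot: [-0.704, 0.71, 0.001, 0.0]
contact_force: [-0.1, 0.3, -0.1]
gripper_width: 0.4
grasp_force: 0.0
clock 1.0 pos [ 217.  -585.7  255.6] F [-0.1  0.3 -0.1] w 0.37432095208462507 0.0
ydir deg 179.4886172466383 tilt [-0.0005  0.0012] tool shift [-714.9 -233.6    1.4]
```

```bash
python3 -m pendant '[[-0.04,-0.03,0,0,0,0,0],[-0.04,-0.03,0,0,0,0,0],[-0.04,-0.03,0,0,0,0,0],[-0.04,-0.03,0,0,0,0,0],[-0.04,-0.03,0,0,0,0,0],[-0.04,-0.03,0,0,0,0,0],[-0.045,-0.018,0,0,0,0,0],[-0.045,-0.018,0,0,0,0,0],[-0.045,-0.018,0,0,0,0,0],[-0.045,0,0,0,0,0,0],[-0.045,0,0,0,0,0,0],[-0.045,0,0,0,0,0,0]]' >/dev/null;  python3 -m pendant '[[-0.045,0,0,0,0,0,0],[-0.045,0,0,0,0,0,0],[-0.045,0,0,0,0,0,0],[-0.04,0,0.02,0,0,0,0],[0,0,0.04,0,0,0,0],[0,0,0.04,0,0,0,0],[0,0,0.03,0,0,0,0],[0,0,0,0,0,0,0]]'
python3 -c "
from h import *;shift([456,127,87])"
```

```text
clock: 3.0
position: [457.9, 94.2, 122.5]
ee_rot: [-0.702, 0.712, 0.002, -0.005]
contact_force: [-0.3, -0.1, 0.5]
gripper_width: 0.3
grasp_force: 0.0
clock 3.0 pos [457.9  94.2 122.5] F [-0.3 -0.1  0.5] w 0.2936163651334823 0.0
ydir deg 179.1435365227747 tilt [-0.0094 -0.0047] tool shift [-33.    2.1  35.3]
```

```bash
python3 -m pendant '[[-0.033,0.002,0,0,0,0,0],[0,0,0.02,0,0,0,0],[0,0,0,0,0,0,0]]'
python3 -c "
from h import *;shift([456,127,85])
from bench import arm; import cv2
d=arm.get_image('scene')['image'][150:300,230:380,::-1]; e=arm.get_image('top')['image'][150:300,170:320,::-1]
cv2.imwrite('pics/c1.png',cv2.resize(np.hstack([d,e]),None,fx=2.6,fy=2.6,interpolation=cv2.INTER_CUBIC))"
```

```text
clock: 3.3
position: [458.9, 128.7, 106.1]
ee_rot: [-0.702, 0.712, 0.0, -0.001]
contact_force: [-0.4, -0.3, -0.4]
gripper_width: -0.0
grasp_force: 0.0
clock 3.3 pos [458.9 128.7 106.1] F [-0.4 -0.3 -0.4] w -0.027306914203136586 0.0
ydir deg 179.20848101185018 tilt [-0.0018 -0.001 ] tool shift [ 1.7  2.9 21.1]
```

View pics/c1.png

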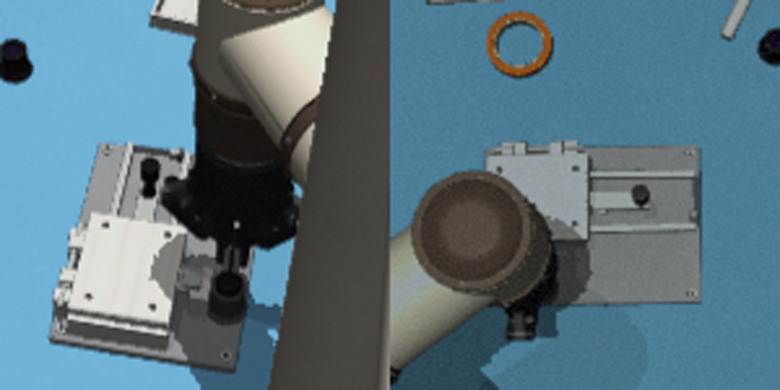

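The scene crop shows the closed fingers at (232,262), directly above the button at (228,285), with the lid still shut. Next I'll press.

```bash
python3 -m pendant '[[0.001,0.003,0.015,0,0,0,0],[0,0,0.005,0,0,0,0],[0,0,0.004,0,0,0,0],[0,0,0.003,0,0,0,0],[0,0,0.002,0,0,0,0],[0,0,0,0,0,0,0]]'
```

```text
clock: 4.0
position: [456.9, 127.6, 77.7]
ee_rot: [-0.702, 0.712, -0.0, 0.0]
contact_force: [0.6, -2.2, 2.2]
gripper_width: -0.0
grasp_force: 1.3
```

```bash
python3 -m pendant '[[0,0,0.002,0,0,0,0],[0,0,0.0015,0,0,0,0],[0,0,0,0,0,0,0]]'; python3 -c "
from bench import arm; import cv2
d=arm.get_image('scene')['image'][150:300,230:380,::-1]
cv2.imwrite('pics/c2.png',cv2.resize(d,None,fx=2.6,fy=2.6,interpolation=cv2.INTER_CUBIC))"
```

```text
clock: 4.3
position: [456.9, 127.7, 75.0]
ee_rot: [-0.702, 0.712, -0.0, 0.0]
contact_force: [-1.0, -2.3, 11.8]
gripper_width: -0.0
grasp_force: 5.6
```

View pics/c2.png

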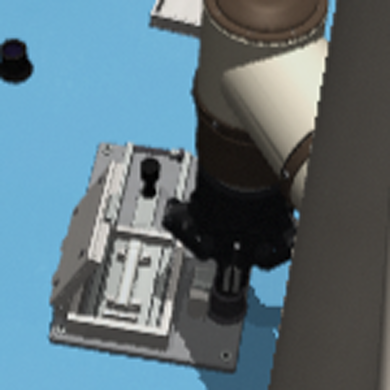

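The crop shows the lid fully open, leaning back at (95,240), with the tube in view at (130,285). Next: retract, open the fingers and move over the knob.

```bash
python3 -m pendant '[[0,0,-0.03,0,0,0,0],[0,0,-0.04,0,0,0,0.05],[0.02,0,-0.03,0,0,0,0.05],[0.04,0,0,0,0,0,0.05],[0.046,-0.01,0,0,0,0,0.05],[0,-0.04,0,0,0,0,0.05],[0,-0.038,0,0,0,0,0.05],[0,0,0,0,0,0,0.05],[0,0,0,0,0,0,0.05]]'
python3 -c "
from h import *;shift([545.4,21.8,66])"
```

```text
clock: 5.25
position: [542.6, 20.3, 172.6]
ee_rot: [-0.702, 0.713, 0.001, -0.001]
contact_force: [-0.6, -0.7, 0.2]
gripper_width: 49.8
grasp_force: 0.0
clock 5.25 pos [542.6  20.3 172.6] F [-0.6 -0.7  0.2] w 49.79055299691538 0.0
ydir deg 179.11332714539853 tilt [-0.0022  0.    ] tool shift [ -1.6  -3.  106.6]
```

```bash
python3 -m pendant '[[-0.001,-0.003,0.035,0,0,0,0.05],[0,0,0.035,0,0,0,0.05],[0,0,0.025,0,0,0,0.05],[0,0,0.011,0,0,0,0.05],[0,0,0,0,0,0,0.05],[0,0,0,0,0,0,0],[0,0,0,0,0,0,0],[0,0,0,0,0,0,0],[0,0,0,0,0,0,0],[0,0,0,0,0,0,0]]'
python3 -c "
from h import *;shift([544,-78.5,66])"
```

```text
clock: 6.25
position: [546.0, 21.5, 69.5]
ee_rot: [-0.702, 0.712, -0.0, 0.001]
contact_force: [-3.0, 0.9, 5.4]
gripper_width: 15.6
grasp_force: 58.5
clock 6.25 pos [546.   21.5  69.5] F [-3.   0.9  5.4] w 15.592191815951056 58.49601643625647
ydir deg 179.18184365058292 tilt [0.0012 0.0005] tool shift [100.    0.5   3.5]
```

```bash
python3 -m pendant '[[0.005,0,0,0,0,0,0],[0.015,0,0,0,0,0,0],[0.02,0,0,0,0,0,0],[0.02,0,0,0,0,0,0],[0.015,0,0,0,0,0,0],[0.01,0,0,0,0,0,0],[0.006,0,0,0,0,0,0],[0.005,0,0,0,0,0,0],[0.004,0,0,0,0,0,0],[0.001,0,0,0,0,0,0],[0,0,0,0,0,0,0]]'
python3 -c "
from h import *;shift([544,-78.5,66])"
```

```text
clock: 7.35
position: [544.5, -78.6, 69.5]
ee_rot: [-0.702, 0.712, 0.0, 0.001]
contact_force: [-4.6, 6.7, 7.3]
gripper_width: 15.5
grasp_force: 58.7
clock 7.35 pos [544.5 -78.6  69.5] F [-4.6  6.7  7.3] w 15.504218853864426 58.679588752565905
ydir deg 179.15708154165998 tilt [0.0015 0.0016] tool shift [-0.1  0.5  3.5]
```

```bash
python3 -m pendant '[[0.001,0,0,0,0,0,0],[0.001,0,0,0,0,0,0],[0.001,0,0,0,0,0,0],[0,0,0,0,0,0,0]]';python3 -m pendant '[[0.001,0,0,0,0,0,0],[0.001,0,0,0,0,0,0],[0,0,0,0,0,0,0]]'
```

```text
clock: 7.75
position: [544.5, -79.1, 69.4]
ee_rot: [-0.702, 0.712, 0.001, 0.002]
contact_force: [-3.5, 18.5, 5.9]
gripper_width: 15.8
grasp_force: 58.8
clock: 8.05
position: [544.5, -79.5, 69.4]
ee_rot: [-0.702, 0.712, 0.001, 0.003]
contact_force: [-4.9, 25.6, 7.9]
gripper_width: 15.8
grasp_force: 58.9
```

Force climbs stiffly while the carrier stays put, so it's at its stop. I'll ease off, release, rise and look.

```bash
python3 -m pendant '[[-0.003,0,0,0,0,0,0],[-0.001,0,0,0,0,0,0],[0,0,0,0,0,0,0.05],[0,0,0,0,0,0,0.05],[0,0,0,0,0,0,0.05],[0,0,0,0,0,0,0.05],[0,0,-0.03,0,0,0,0.05],[0,0,-0.04,0,0,0,0.05],[0.04,0.03,-0.03,0,0,0,0.05],[0.045,0.03,0,0,0,0,0.05],[0.045,0.03,0,0,0,0,0.05],[0,0,0,0,0,0,0.05]]'
python3 - <<'E'
from bench import arm; import cv2,numpy as np
d=arm.get_image('scene')['image'][185:300,235:345,::-1]; e=arm.get_image('top')['image'][185:300,195:305,::-1]
cv2.imwrite('pics/c3.png',cv2.resize(np.hstack([d,e]),None,fx=3.6,fy=3.6,interpolation=cv2.INTER_CUBIC))
E
```

```text
clock: 9.25
position: [457.8, -200.2, 163.6]
ee_rot: [-0.7, 0.714, 0.001, -0.0]
contact_force: [0.1, -0.0, -0.3]
gripper_width: 49.8
grasp_force: 0.0
```

View pics/c3.png

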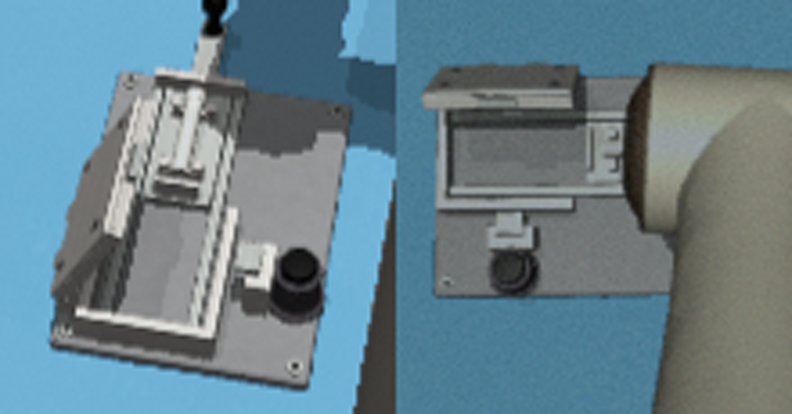

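The carrier is out and holding, and the lid is open. The tube runs from (193,88) to (182,160) in the scene crop, but the arm hides it in the top view, so I'll move aside for a second view.

```bash
python3 -m pendant '[[0.045,0,-0.01,0,0,0,0.05],[0.045,0,-0.01,0,0,0,0.05],[0.045,0,0,0,0,0,0.05],[0.045,0,0,0,0,0,0.05],[0,0,0,0,0,0,0.05],[0,0,0,0,0,0,0.05]]'
python3 - <<'E'
from bench import arm; import cv2,numpy as np
d=arm.get_image('scene')['image'][185:260,255:325,::-1]; e=arm.get_image('top')['image'][200:275,230:300,::-1]
cv2.imwrite('pics/c4.png',cv2.resize(np.hstack([d,e]),None,fx=5.6,fy=5.6,interpolation=cv2.INTER_CUBIC))
E
```

```text
clock: 9.95
position: [459.4, -377.2, 182.6]
ee_rot: [-0.702, 0.712, 0.001, -0.0]
contact_force: [0.2, 0.7, -0.8]
gripper_width: 50.3
grasp_force: 0.0
```

View pics/c4.png

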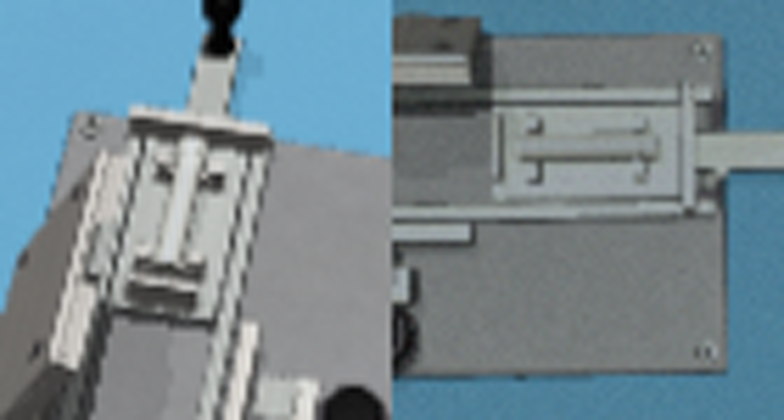

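In the scene half the tube axis runs from (189,140) to (176,252). In the top half it runs from (658,148) to (518,149).

Run:
```python
from h import *
S=lambda p:[(p[0]+.5)/5.6-.5+255,(p[1]+.5)/5.6-.5+185]; T=lambda p:[(p[0]-392+.5)/5.6-.5+230,(p[1]+.5)/5.6-.5+200]
for a,b in[((189,140),(658,148)),((176,252),(518,149)),((182,196),(588,148.5))]: print(*[np.round(v,1) for v in tri(S(a),T(b))],plane("s",S(a),42).round(1),plane("t",T(b),42).round(1))
shift([544.6,26,60])
```

```text
[544.   -6.2  43.8] 5.8 [547.1  -8.2  42. ] [541.4  -6.   42. ]
[541.5  59.2  51.3] 0.7 [542.9  52.4  42. ] [542.8  59.8  42. ]
[543.   26.6  46.9] 3.4 [545.2  22.5  42. ] [542.1  26.9  42. ]
clock 10.05 pos [ 459.4 -375.9  183.1] F [-0.5 -0.1  0. ] w 49.684572973591756 0.0
ydir deg 179.2632761318006 tilt [-0.0007  0.0005] tool shift [-402.9  -80.1  123.3]
```

```bash
python3 -m pendant '[[-0.045,-0.01,0,0,0,0,0.05],[-0.045,-0.01,0,0,0,0,0.05],[-0.045,-0.01,0,0,0,0,0.05],[-0.045,-0.01,0,0,0,0,0.05],[-0.045,-0.01,0,0,0,0,0.05],[-0.045,-0.01,0,0,0,0,0.05],[-0.045,-0.01,0,0,0,0,0.05],[-0.045,-0.01,0,0,0,0,0.05],[-0.042,0,0,0,0,0,0.05],[0,0,0.03,0,0,0,0.05],[0,0,0.03,0,0,0,0.05],[0,0,0,0,0,0,0.05]]'
python3 -c "
from h import *;shift([544.3,25.5,49])"
```

```text
clock: 11.25
position: [541.4, 25.1, 120.2]
ee_rot: [-0.703, 0.711, 0.002, -0.004]
contact_force: [-0.4, -0.6, 0.4]
gripper_width: 49.8
grasp_force: 0.0
clock 11.25 pos [541.4  25.1 120.2] F [-0.4 -0.6  0.4] w 49.838279010752125 0.0
ydir deg 179.32718393368353 tilt [-0.0084 -0.0018] tool shift [-0.6 -3.5 71.2]
```

```bash
python3 -m pendant '[[0,-0.003,0.03,0,0,0,0.05],[0,0,0.025,0,0,0,0.05],[0,0,0.01,0,0,0,0.05],[0,0,0.004,0,0,0,0.05],[0,0,0,0,0,0,0.05]]'
python3 -c "
from h import *;shift([544.3,25.5,50])"
```

```text
clock: 11.75
position: [548.3, 24.1, 55.4]
ee_rot: [-0.702, 0.712, -0.0, 0.001]
contact_force: [-0.5, 0.1, 0.9]
gripper_width: 49.8
grasp_force: 0.0
clock 11.75 pos [548.3  24.1  55.4] F [-0.5  0.1  0.9] w 49.78108736329587 0.0
ydir deg 179.21950734172694 tilt [0.0013 0.0001] tool shift [-1.4  4.   5.4]
```

```bash
python3 -m pendant '[[-0.001,0.004,0.003,0,0,0,0.05],[0,0,0.002,0,0,0,0.05],[0,0,0,0,0,0,0.03],[0,0,0,0,0,0,0],[0,0,0,0,0,0,0],[0,0,0,0,0,0,0]]'
python3 -c "
from h import *;shift([544.3,25.5,50])"
```

```text
clock: 12.35
position: [544.5, 24.9, 50.0]
ee_rot: [-0.702, 0.712, -0.0, 0.001]
contact_force: [1.4, -0.1, 1.3]
gripper_width: 11.5
grasp_force: 58.5
clock 12.35 pos [544.5  24.9  50. ] F [ 1.4 -0.1  1.3] w 11.49618406988196 58.4588725874346
ydir deg 179.19598327331832 tilt [0.0017 0.0003] tool shift [-0.6  0.2  0. ]
```

Gripped, but the fingertips reach about 7 mm below the tube, so it would have to drop into the tray. I'll regrasp 7 mm higher while it's still in the saddles.

```bash
python3 -m pendant '[[0,0,0,0,0,0,0.03],[0,0,0,0,0,0,0.03],[0,0,-0.007,0,0,0,0.03],[0,0,0,0,0,0,0.03],[0,0,0,0,0,0,0],[0,0,0,0,0,0,0],[0,0,0,0,0,0,0],[0,0,0,0,0,0,0]]'
```

```text
clock: 13.15
position: [544.4, 25.0, 57.0]
ee_rot: [-0.702, 0.712, -0.0, 0.001]
contact_force: [0.6, 0.3, 2.9]
gripper_width: 10.7
grasp_force: 58.6
```

Lifting straight up to about z 187.

```bash
python3 -m pendant '[[0,0,-0.005,0,0,0,0],[0,0,-0.015,0,0,0,0],[0,0,-0.025,0,0,0,0],[0,0,-0.03,0,0,0,0],[0,0,-0.03,0,0,0,0],[0,0,-0.025,0,0,0,0],[0,0,0,0,0,0,0],[0,0,0,0,0,0,0]]'
python3 -c "
from h import *;shift([504,-270,28])"
```

```text
clock: 13.95
position: [542.9, 24.8, 186.5]
ee_rot: [-0.702, 0.712, 0.001, -0.0]
contact_force: [-0.0, 0.4, -0.9]
gripper_width: 10.8
grasp_force: 58.7
clock 13.95 pos [542.9  24.8 186.5] F [-0.   0.4 -0.9] w 10.837191276861393 58.69768949745776
ydir deg 179.14621977397726 tilt [-0.0009  0.0006] tool shift [295.5  34.4 158.4]
```

```bash
python3 -m pendant '[[0.02,0.003,0,0,0,0,0],[0.035,0.004,0,0,0,0,0],[0.04,0.004,0,0,0,0,0],[0.04,0.005,0,0,0,0,0],[0.04,0.005,0,0,0,0,0],[0.04,0.005,0,0,0,0,0],[0.04,0.005,0,0,0,0,0],[0.03,0.003,0,0,0,0,0],[0.01,0,0,0,0,0,0],[0,0,0.02,0,0,0,0],[0,0,0.03,0,0,0,0],[0,0,0,0,0,0,0]]'
python3 - <<'E'
from h import *;shift([504,-270,28])
from bench import arm; import cv2
d=arm.get_image('scene')['image'][80:200,260:400,::-1]; e=arm.get_image('scene')['image'][185:305,235:375,::-1]
cv2.imwrite('pics/c5.png',cv2.resize(np.hstack([d,e]),None,fx=2.8,fy=2.8,interpolation=cv2.INTER_CUBIC))
E
```

```text
clock: 15.15
position: [502.0, -268.1, 131.5]
ee_rot: [-0.702, 0.713, 0.005, -0.003]
contact_force: [-0.4, 0.2, -1.8]
gripper_width: 10.5
grasp_force: 58.7
clock 15.15 pos [ 502.  -268.1  131.5] F [-0.4  0.2 -1.8] w 10.480581875735066 58.696983143672696
ydir deg 179.11227835756034 tilt [-0.0111  0.0041] tool shift [  2.3  -3.2 103.5]
```

View pics/c5.png

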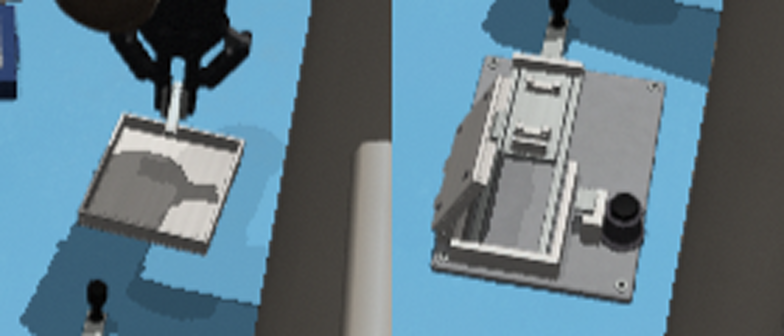

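The tube is held level in the gripper at (176,95) in the left crop, above the tray. The carrier is empty and still out, and the lid is open. I'll lower now, slowly near the floor.

```bash
python3 -m pendant '[[0.002,-0.003,0.03,0,0,0,0],[0,0,0.03,0,0,0,0],[0,0,0.02,0,0,0,0],[0,0,0.01,0,0,0,0],[0,0,0.006,0,0,0,0],[0,0,0,0,0,0,0],[0,0,0,0,0,0,0]]'
```

```text
clock: 15.95
position: [509.4, -271.9, 41.8]
ee_rot: [-0.702, 0.712, -0.001, 0.001]
contact_force: [0.2, 0.0, -0.5]
gripper_width: 11.1
grasp_force: 58.7
```

```bash
python3 -m pendant '[[0,0,0.005,0,0,0,0],[0,0,0.004,0,0,0,0],[0,0,0.001,0,0,0,0],[0,0,0,0,0,0,0]]'; python3 -m pendant '[[0,0,0.001,0,0,0,0],[0,0,0,0,0,0,0]]'
```

```text
clock: 16.35
position: [508.3, -271.7, 30.3]
ee_rot: [-0.702, 0.712, 0.0, -0.0]
contact_force: [0.6, -0.6, -0.2]
gripper_width: 11.3
grasp_force: 58.7
clock: 16.55
position: [508.6, -271.8, 29.7]
ee_rot: [-0.702, 0.712, -0.0, 0.0]
contact_force: [0.6, -0.3, -0.4]
gripper_width: 11.1
grasp_force: 58.9
```

```bash
python3 -m pendant '[[0,0,0.0007,0,0,0,0],[0,0,0,0,0,0,0]]'; python3 -m pendant '[[0,0,0.0007,0,0,0,0],[0,0,0,0,0,0,0]]'
```

```text
clock: 16.75
position: [508.7, -271.8, 29.6]
ee_rot: [-0.702, 0.712, -0.0, 0.0]
contact_force: [-0.7, 0.9, 4.8]
gripper_width: 10.9
grasp_force: 61.5
clock: 16.95
position: [508.6, -271.7, 29.6]
ee_rot: [-0.702, 0.712, -0.0, -0.0]
contact_force: [-3.1, 2.0, 9.2]
gripper_width: 10.9
grasp_force: 63.9
```

Contact at z 29.6. I'll ease off, open slowly and rise clear.

```bash
python3 -m pendant '[[0,0,-0.001,0,0,0,0],[0,0,0,0,0,0,0.012],[0,0,0,0,0,0,0.016],[0,0,0,0,0,0,0.02],[0,0,0,0,0,0,0.026],[0,0,0,0,0,0,0.034],[0,0,0,0,0,0,0.042],[0,0,-0.005,0,0,0,0.042],[0,0,-0.02,0,0,0,0.042],[0,0,-0.04,0,0,0,0.042],[0,0,-0.05,0,0,0,0.042]]';python3 -m pendant '[[0,0.03,-0.02,0,0,0,0.042],[0.045,0.01,0,0,0,0,0.042],[0.045,0.01,0,0,0,0,0.042],[0.045,0,0,0,0,0,0.042],[0.045,0,0,0,0,0,0.042],[0.04,0,0,0,0,0,0.042],[0,0,0,0,0,0,0.042],[0,0,0,0,0,0,0.042]]'
python3 - <<'E'
from bench import arm; import cv2,numpy as np
d=arm.get_image('scene')['image'][110:310,230:380,::-1]; e=arm.get_image('top')['image'][110:310,200:420,::-1]
cv2.imwrite('pics/c6.png',cv2.resize(np.hstack([d,e]),None,fx=2.1,fy=2.1,interpolation=cv2.INTER_CUBIC))
E
```

```text
clock: 18.05
position: [506.9, -271.3, 143.6]
ee_rot: [-0.702, 0.712, 0.002, -0.001]
contact_force: [1.4, -0.7, 0.8]
gripper_width: 41.8
grasp_force: 0.0
clock: 18.85
position: [454.5, -491.4, 163.4]
ee_rot: [-0.701, 0.713, 0.001, 0.0]
contact_force: [0.3, -0.6, -0.3]
gripper_width: 41.5
grasp_force: 0.0
```

View pics/c6.png

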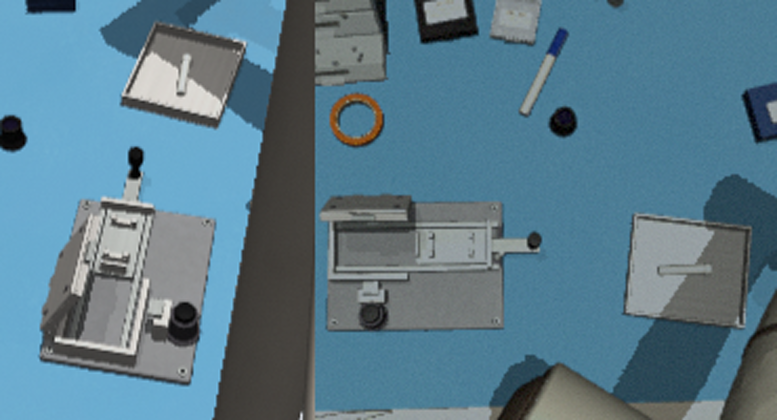

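Both views show the tube lying flat in the middle of the tray, at (184,75) in the scene crop and (684,269) in the top crop. The lid is open, the carrier is out and the arm is clear.

```bash
python3 -c "
from bench import arm;print(arm.job_done())"
```

```text
the job is handed in; nothing more can be done
None
```

The job is handed in: the lid is open, the carrier is out at its stop, and the tube lies flat and released in the tray, with the vial, loupe and screwdriver untouched.

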